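# Refill a flap-topped bead jar from a chute

## Robot

A 6-joint arm with a two-finger parallel gripper is mounted at the origin on a cart in front of the work surface, level with it; the furniture and walls round the work are solid. World frame = base frame: x ahead of the robot, y to its left, z up, the work surface at z = 0. Lengths are in mm, angles in rad, forces in N, time in s.
With the tool pointing down it reaches from about 300 to 875 mm from the base axis. Payload 6.4 kg.
Tool frame: the origin (TCP) lies between the finger pads; the fingertips stand 25 mm ahead of it and the grasp point (between the pads) lies 6 mm ahead of it; z points along the fingers, y is the line along which they close (so a half turn about z gives the same grasp; the last joint's range is limited). The gripper opens to 85 mm and grips with 20 to 120 N. Pads are 22 mm wide; open, the fingers measure 114 mm over their backs; the gripper's body (76 mm by 85 mm) begins 54 mm behind the grasp point. The pads swing forward as they close: fully open they stand 13 mm farther back than shut.
Start: joints at [-1.457, 0.181, 1.607, -0, 1.354, -0.206], TCP at [180.783, -545.856, 256.288] pointing down, gripper open.
Joint ranges: [-2.99, 2.99], [-0.89, 2.07], [0.3, 2.58], [-1.14, 4.28], [0, 2.63], [-3.12, 3.12]. Speed limits (rad/s): [2.57, 2.57, 3.01, 3.14, 3.14, 3.14].

## Interface

Orientations are given as a rotation vector (axis times angle).
In Python, from station import env gives the robot as it stands.
- The arm moves only by the tool step_arm, never from a script. Its argument "moves" is a list of rows, each an object of numbers: "grip": the closure, from 0 (fully open) to 1 (shut); "dx", "dy", "dz": the shift along the tool's x, y, z in cm; "yaw": the turn about the tool's z in units of 5 degrees (1.0 is 5 degrees). A call has 1 to 8 rows; each row shifts and turns the commanded pose from where the row before left it, along the tool's axes as they then stand; what a row does not reach is not made up. A row lasts 1/10 s, in which the tool goes at most 50 mm and 8.59 degrees, less where a joint would pass 70% of its speed; a pose out of reach is approached as far as the arm can. A call is refused whole if a number of a shift passes 5 or a number of a turn 1, either way. A call with a gripper value outside its range is refused whole. The fingers move at their own pace and stop on an object; "newtons" is the grip in N (left out, the last holds). Time passes only in rows, so rows that do not move let the fingers close. It gives the time, the measured TCP pose, the force, the opening and the grip force at its end, in the units of the state.
- env.sense(): the state, without advancing time (a new reading comes with each control period).
- env.camera(name): name is "scene" or "top" or "wrist"; returns a dict with "pixels" (400x640x3 uint8, blue, green, red), "camera_matrix" (3x3 intrinsics, pixels), "rvec" (rotation vector, rad) and "tvec" (3), from world to camera coordinates, as OpenCV has them; the wrist camera has in their place "T_tool_cam" (4x4, takes a point from camera to tool coordinates, whose origin is the TCP and whose axes are the flange's). Camera axes: x right, y down, z forward; pixel columns grow to the right and rows downward; lengths in mm; the calibration is good to about 2 mm. A picture is of the moment at which its call begins: read the wrist's pose just before it. There is no depth.
- env.close_job(): hands the job in; it is judged then, once.
Trained networks look in a picture, given as the dict that the camera call returned (one of the last four; its "shot" number tells which), for a name from the list of things; names that differ only in an ending like _2 or _b are one class to them, and where a whole thing is asked for, a point or a joint stands for the part that bears it (a point fixed in the world has none). Each returns a list of dicts, best first, with "p" (0 to 1); they miss things now and then, are a little off and sometimes report something else, mostly with a low value. They report only what shows in the picture. A call takes as long as a camera call.
- env.masks_of(picture, thing): "mask" (400x640 bool, what is visible of it) and "box" ([left, top, right, bottom] in pixels, round what is visible of it).
The state is a dict: "time_s": time; "q": joint angles; "joint_vel": joint speeds; "tau": joint torques, N m; "position": TCP position; "orientation": TCP orientation; "ft_force": force on the tool from outside, world axes, zero at the start; "ft_torque": the same for the moment, N m; "width": finger opening in mm; "grip_force": force on a finger pad.
Only numpy, scipy, OpenCV 4.12 (cv2) and the standard library are available. Lean on these libraries where they do the work, as an engineer would, in place of code of your own. Each camera call takes 0.05 s, during which the arm holds its last target. There are 200 camera calls.

## Task

Pick up the bead chute by its wooden fin without spilling the five steel beads, and hook its spout over the low wall of the jar's filler neck, level, so that it bears firmly on the wall with its beak inside the neck; how far the neck stands out of the lid you must feel. Keep it bearing on that wall with about 5 N, never ramming it or shoving the jar, while you tip it spout-down by 35 degrees or so: the beak pushes the sprung flap open and the beads run into the jar. Then lift it off and stand the empty chute on its feet on the table, clear of the jar; leave the bead tub, glue bottle and eraser alone.

Things in the scene. Friction and masses are not known exactly. Their poses are not given: they have to be found in the camera images.
- chute: Straight aluminium channel standing on two feet, 142 long, 26 wide outside, 20 inside, walls to 42 high, open on top and at the spout end; 0.2 kg, holding the five beads. Origin: on the table plane between the feet, mid-length; +x towards the spout, z up. Its flat underside is at z = 10. The front foot (x = 44 to 49, 24 wide) is also the hook's stop; the rear foot is at x = -60, 48 wide.
- chute_grip (a point): Point in the upright wooden fin to hold, on the mid-plane, 12 behind the chute's origin and 69 above its feet; axes parallel to the chute's. The fin stands on a bridge over the channel: 36 long along the chute's x, 12 thick across, 46 to 84 above the feet.
- chute_rest (a point): Point on the flat underside of the channel, 51 ahead of the chute's origin and 10 up, 2 ahead of the front foot's front face: hooked fully on, it lies on the middle of the low wall's top (jar x = -22, y = 0), the foot outside that wall and the beak inside the neck. Pushing the beak down on the flap takes up to 2 N; only the wall bears more.
- chute_tip (a point): Middle of the spout's floor edge, 71 ahead of the chute's origin and 21 up. The beak under it is a cross strip 4 thick, 20 wide, reaching down 8 below the underside. The beads lie in a pocket (floor 8 lower than the spout's) behind a 20 degree ramp, so they run out only when tipped spout-down well over 20 degrees.
- jar: Square glass jar, 88 x 88, with a black lid (92 x 92, top at z = 98) and in it a rectangular filler neck; loose, partly full of like beads, 1.05 kg: a sideways push of some 5 N slides it. Origin: centre of the underside; +x from the neck's low wall to its far, highest wall, z up. The chute comes in over the low wall pointing along the jar's +x, above that wall's middle (y = 0).
- jar_lid (a point): Middle of the lid's top. The neck, 34 wide and 42 long inside (jar x = -20 to 22), walls 4 thick, is a tight push fit in the lid and sits deeper or prouder each time (not measured): its low wall (x = -24 to -20) tops out 14 to 30 above the lid, the side walls 10 higher, the far wall 16 higher. 5 below the low wall's top a light sprung flap, 38 long, hinges down from it.
- bead0_center (a point): Centre of steel bead 0, a 14 diameter ball of 11.5 g, in the chute's pocket at the start, in a row.
- bead1_center (a point): Centre of steel bead 1, a 14 diameter ball of 11.5 g, in the chute's pocket at the start, in a row.
- bead2_center (a point): Centre of steel bead 2, a 14 diameter ball of 11.5 g, in the chute's pocket at the start, in a row.
- bead3_center (a point): Centre of steel bead 3, a 14 diameter ball of 11.5 g, in the chute's pocket at the start, in a row.
- bead4_center (a point): Centre of steel bead 4, a 14 diameter ball of 11.5 g, in the chute's pocket at the start, in a row.
- bead_stack: Round clear bead tub with a cream lid, 73 diameter, 96 high, loose bystander; origin at its underside. It and the jar may have exchanged places.
- glue_bottle: Black glue bottle with a long nozzle, 24 x 40, 138 high, loose bystander; origin at its underside.
- eraser: Cream eraser, 24 x 58 x 14, loose bystander; origin at its underside.

How it is judged (in metres and radians):
On the way, in this order (a step that is already met when the one before it is completed fails the run):
1. the chute bears level on the low wall of the neck, hooked on by its foot (contact force between chute and jar above 2.8 N and x of chute_rest in the frame of jar between -0.034 and -0.01 m and y of chute_rest in the frame of jar between -0.01 and 0.01 m and z of chute_rest in the frame of jar between 0.105 and 0.136 m and angle between chute's own z axis and vertical below 0.15 rad and angle between the x axis of chute and the x axis of jar, either way round below 0.15 rad), for 0.2 s.
2. still bearing on the wall, it is tipped spout-down (contact force between chute and jar above 2.8 N and x of chute_rest in the frame of jar between -0.036 and -0.008 m and y of chute_rest in the frame of jar between -0.01 and 0.01 m and z of chute_rest in the frame of jar between 0.105 and 0.136 m and angle between chute's own z axis and vertical above 0.4 rad), for 0.5 s.
At the end, for the whole second after the job is handed in: All five beads lie at rest inside the jar below the lid, the jar stands upright, and the chute stands still on its feet on the table (origin within 15 mm above the table top, tilt below 0.08 rad), touching neither jar nor gripper (x of bead0_center in the frame of jar between -0.045 and 0.045 m and y of bead0_center in the frame of jar between -0.045 and 0.045 m and z of bead0_center in the frame of jar between 0.015 and 0.08 m and linear speed of each of bead0, bead1, bead2, bead3, bead4 below 0.05 m/s and x of bead1_center in the frame of jar between -0.045 and 0.045 m and y of bead1_center in the frame of jar between -0.045 and 0.045 m and z of bead1_center in the frame of jar between 0.015 and 0.08 m and x of bead2_center in the frame of jar between -0.045 and 0.045 m and y of bead2_center in the frame of jar between -0.045 and 0.045 m and z of bead2_center in the frame of jar between 0.015 and 0.08 m and x of bead3_center in the frame of jar between -0.045 and 0.045 m and y of bead3_center in the frame of jar between -0.045 and 0.045 m and z of bead3_center in the frame of jar between 0.015 and 0.08 m and x of bead4_center in the frame of jar between -0.045 and 0.045 m and y of bead4_center in the frame of jar between -0.045 and 0.045 m and z of bead4_center in the frame of jar between 0.015 and 0.08 m and angle between jar's own z axis and vertical below 0.05 rad and angle between chute's own z axis and vertical below 0.08 rad and height (world z) of chute between -0.006 and 0.015 m and linear speed of chute below 0.02 m/s and contact force between chute and jar below 0.05 N and contact force between chute and the fingers below 0.05 N).
It fails at once if the chute presses on the jar with more than 20 N (contact force between chute and jar above 20 N).
It fails at once if the jar is shoved more than 15 mm or tipped (distance of jar from where it was at the start of the episode above 0.015 m or angle between jar's own z axis and vertical above 0.15 rad).
It fails at once if a bystander is knocked about (distance of any of bead_stack, glue_bottle, eraser from where it was at the start of the episode above 0.02 m).
It also fails if it takes over 66 s, if anything falls off the work surface, if the arm or the gripper's body presses on something with over 40 N, if the wrist force passes 120 N, or if a joint passes its speed limit or range.

## Working session

There is one attempt and no reset: what is moved stays moved. The work goes in short steps, Python scripts to look and compute and a tool call to move; the robot and the scene stay as the last step left them, time stands still between calls to the robot, and variables do not carry over. Pictures are saved under pics/ and viewed, at most 10 in all, crops included, and the job is handed in when it is done.

Besides the shell and the picture viewer there is one more tool, called as name(argument=value, ...), one argument or row to a line, values as JSON. step_arm: Moves the arm, as the interface text tells. Its arguments: {"type":"object","properties":{"moves":{"type":"array","items":{"type":"object","properties":{"grip":{"type":"number"},"dx":{"type":"number"},"dy":{"type":"number"},"dz":{"type":"number"},"yaw":{"type":"number"}}}},"newtons":{"type":"number"}},"required":["moves"]}

```bash
mkdir -p pics; cat > h.py <<'E'
from station import env
import cv2, numpy as np
from scipy.spatial.transform import Rotation as R
def ray(c,uv):
    """world origin and directions for fixed camera"""
    Rm=cv2.Rodrigues(np.array(c["rvec"],float))[0]; t=np.array(c["tvec"],float).ravel()
    p=cv2.undistortPoints(np.array(uv,float).reshape(-1,1,2),np.array(c["camera_matrix"],float),None).reshape(-1,2)
    d=np.c_[p,np.ones(len(p))]@Rm
    return -Rm.T@t,d
def atz(c,uv,z):
    o,d=ray(c,uv); return o+d*((z-o[2])/d[:,2])[:,None]
def proj(c,P): return cv2.projectPoints(np.array(P,float).reshape(-1,1,3),np.array(c["rvec"],float),np.array(c["tvec"],float),np.array(c["camera_matrix"],float),None)[0].reshape(-1,2)
E
python3 - <<'E'
from h import *
s=env.sense(); print({k:np.round(v,3).tolist() for k,v in s.items()})
for n in ("scene","top"):
    c=env.camera(n); cv2.imwrite(f"pics/{n}0.png",c["pixels"]); print(n,atz(c,[[320,200]],0), ray(c,[[320,200]])[0])
    for t in ("chute","chute_grip","jar","jar_lid","bead_stack","glue_bottle","eraser","bead0_center"):
        for m in env.masks_of(c,t)[:2]:
            v,u=np.nonzero(m["mask"]); print(t,round(m["p"],2),np.round(m["box"]), u.mean().round(),v.mean().round(),len(u))
E
```

```text
{'time_s': 0.0, 'q': [-1.457, 0.182, 1.608, -0.0, 1.354, -0.206], 'joint_vel': [-0.001, -0.0, -0.0, -0.0, 0.001, -0.0], 'tau': [0.001, -44.487, -35.134, -0.0, 0.009, -0.0], 'position': [180.704, -545.338, 255.405], 'orientation': [-3.1, -0.5, -0.0], 'ft_force': [0.826, -0.058, 0.723], 'ft_torque': [0.013, -0.006, -0.012], 'grip_force': 0.0, 'width': 85.38}
scene [[579.01634632 -18.80822066   0.        ]] [205.32360592 569.27238805 737.08113202]
chute 0.71 [246. 249. 330. 288.] 287.0 271.0 1947
chute_grip 0.94 [248. 246. 328. 292.] 287.0 271.0 1994
jar 0.7 [378. 134. 434. 207.] 405.0 170.0 3072
jar_lid 0.76 [378. 134. 436. 208.] 406.0 170.0 3006
bead_stack 0.89 [298. 141. 333. 197.] 315.0 168.0 1542
bead_stack 0.63 [254. 251. 330. 291.] 287.0 271.0 2069
glue_bottle 0.69 [193. 235. 224. 287.] 207.0 264.0 993
eraser 0.83 [381. 231. 410. 245.] 394.0 238.0 375
eraser 0.33 [252. 246. 326. 290.] 288.0 271.0 2002
top [[529.54905284  46.98101696   0.        ]] [356.93949751  38.27939566 918.03809798]
chute 0.89 [243. 172. 274. 230.] 261.0 200.0 761
chute_grip 0.61 [249. 168. 274. 226.] 261.0 198.0 811
jar 0.92 [374. 205. 434. 261.] 404.0 233.0 2163
jar_lid 0.84 [372. 207. 433. 262.] 404.0 233.0 2154
bead_stack 0.73 [346. 144. 381. 182.] 360.0 162.0 1062
glue_bottle 0.62 [220. 132. 242. 158.] 231.0 146.0 372
eraser 0.57 [327. 244. 352. 261.] 340.0 254.0 246
```

View pics/top0.png

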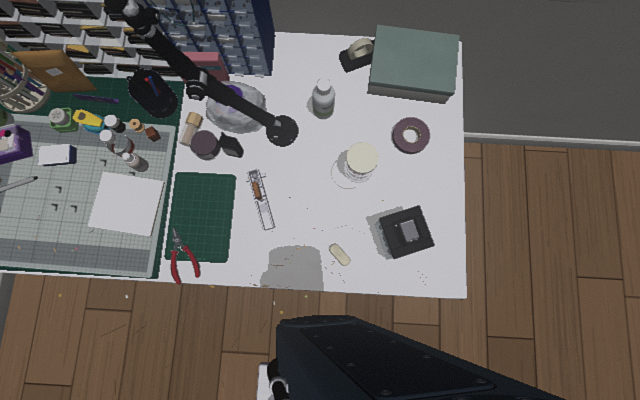

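View pics/scene0.png

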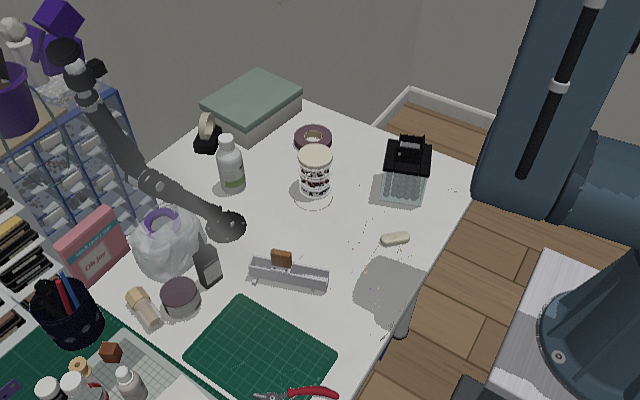

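```bash
python3 - <<'E'
import cv2,numpy as np
a=cv2.imread("pics/top0.png");b=cv2.imread("pics/scene0.png")
f=lambda i,x,y,w,h:cv2.resize(i[y:y+h,x:x+w],(400,300),interpolation=cv2.INTER_CUBIC)
cv2.imwrite("pics/c1.png",np.vstack([np.hstack([f(a,212,160,100,75),f(a,364,198,88,66)]),np.hstack([f(b,238,235,100,75),f(b,360,125,100,75)])]))
from h import *
c=env.camera("top")
print(atz(c,[[404,208],[248,171],[273,228],[249,171]],98))
for uv,z in (([[253,171],[268,229]],42),([[380,218],[423,207],[433,243],[389,258]],98)): print(atz(c,uv,z))
E
```

```text
[[ 504.14623492 -135.00490952   98.        ]
 [ 566.48100693  207.20608514   98.        ]
 [ 444.89228011  142.25824022   98.        ]
 [ 566.6080894   205.01951394   98.        ]]
[[581.46929557 207.06259741  42.        ]
 [447.97201525 160.49758663  42.        ]]
[[ 479.51273302  -84.14105125   98.        ]
 [ 508.69393854 -175.71659658   98.        ]
 [ 432.87851111 -197.08650673   98.        ]
 [ 396.26243201 -105.1775344    98.        ]]
```

View pics/c1.png

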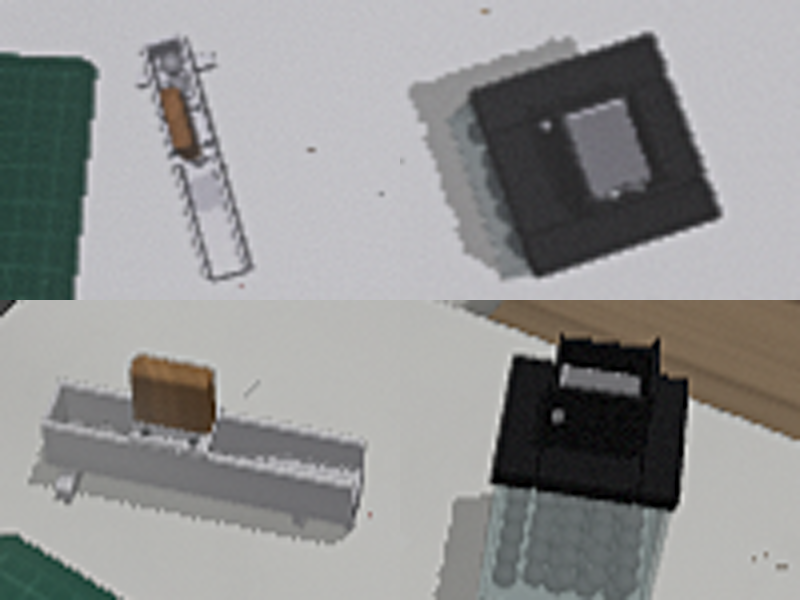

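```bash
python3 - <<'E'
from h import *
c=env.camera("wrist"); print(np.round(c["T_tool_cam"],3).tolist(), c["camera_matrix"])
s=env.sense(); T=R.from_rotvec(s["orientation"]).as_matrix(); print(T.round(3))
for P in ([400,-200,255],[515,185,255]): print((T.T@(np.array(P)-s["position"])).round(1))
E
```

```text
[[-0.001, -0.965, -0.262, 66.229], [1.0, -0.001, -0.001, -0.023], [0.001, -0.262, 0.965, -117.341], [0.0, 0.0, 0.0, 1.0]] [[358.37389972   0.         323.93474792]
 [  0.         358.37389972 201.45263825]
 [  0.           0.           1.        ]]
[[ 0.949  0.314 -0.   ]
 [ 0.314 -0.949  0.   ]
 [ 0.    -0.    -1.   ]]
[ 316.8 -259.4    1.3]
[ 547.  -588.7    1.3]
```

step_arm(
  moves=[
    {"dx": 2, "dy": -1.5},
    {"dx": 4, "dy": -3, "dz": -0.5},
    {"dx": 4, "dy": -3, "dz": -0.5},
    {"dx": 4, "dy": -3, "dz": -0.5},
    {"dx": 4, "dy": -3, "dz": -0.5},
    {"dx": 4, "dy": -3},
    {"dx": 4, "dy": -3},
    {"dx": 4, "dy": -3},
  ],
)

```text
invalid input
```

step_arm(
  moves=[
    {"dx": 4, "dy": -3},
    {"dx": 4, "dy": -3},
    {"dx": 0.7, "dy": -1.3},
    {},
  ],
)

```text
invalid input
```

```bash
cat >> h.py <<'E'
def wcam():
    """wrist picture turned into a fixed-camera dict (rvec/tvec world->cam)"""
    s=env.sense(); c=env.camera("wrist")
    T=np.eye(4);T[:3,:3]=R.from_rotvec(s["orientation"]).as_matrix();T[:3,3]=s["position"]
    M=np.linalg.inv(T@np.array(c["T_tool_cam"])); c["rvec"]=cv2.Rodrigues(M[:3,:3])[0]; c["tvec"]=M[:3,3]
    return c,s
E
python3 - <<'E'
from h import *
c,s=wcam(); print(s["position"],s["orientation"],s["ft_force"],s["q"]); cv2.imwrite("pics/w1.png",c["pixels"])
import pickle; pickle.dump({k:c[k] for k in("rvec","tvec","camera_matrix")},open("w1.pkl","wb"))
E
```

```text
[ 180.78265782 -545.85313581  256.29215619] [-3.10148047e+00 -5.00206452e-01  8.34408477e-06] [ 0.34713458 -1.4921866  -1.06457094] [-1.45729616e+00  1.80808426e-01  1.60698256e+00 -7.07272907e-06
  1.35383589e+00 -2.06304232e-01]
```

View pics/w1.png

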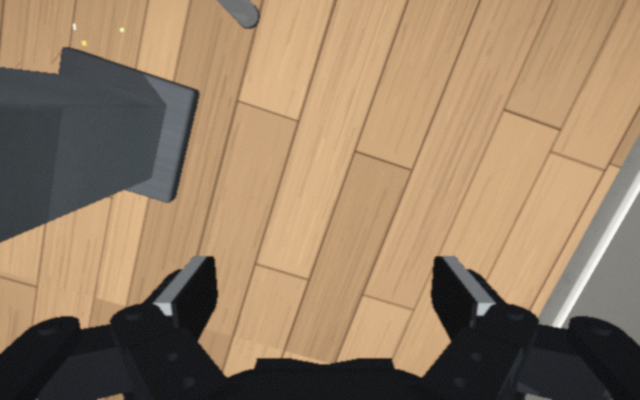

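step_arm(
  moves=[
    {"dx": 2, "dy": -1.5, "dz": 0, "yaw": 0, "grip": 0},
    {"dx": 4, "dy": -3, "dz": -0.5, "yaw": 0, "grip": 0},
    {"dx": 4, "dy": -3, "dz": -0.5, "yaw": 0, "grip": 0},
    {"dx": 4, "dy": -3, "dz": -0.5, "yaw": 0, "grip": 0},
    {"dx": 4, "dy": -3, "dz": -0.5, "yaw": 0, "grip": 0},
    {"dx": 4, "dy": -3, "dz": 0, "yaw": 0, "grip": 0},
    {"dx": 4, "dy": -3, "dz": 0, "yaw": 0, "grip": 0},
    {"dx": 4, "dy": -3, "dz": 0, "yaw": 0, "grip": 0},
  ],
)

```text
time_s: 1.85
position: [395.1, -237.0, 276.6]
orientation: [3.101, 0.499, 0.001]
ft_force: [1.3, -0.3, -0.1]
width: 85.5
grip_force: 0.0
```

step_arm(
  moves=[
    {"dx": 4, "dy": -3, "dz": 0, "yaw": 0, "grip": 0},
    {"dx": 4, "dy": -3, "dz": 0, "yaw": 0, "grip": 0},
    {"dx": 0.7, "dy": -1.3, "dz": 0, "yaw": 0, "grip": 0},
    {"dx": 0, "dy": 0, "dz": 0, "yaw": 0, "grip": 0},
  ],
)

```text
time_s: 2.25
position: [454.3, -140.0, 276.2]
orientation: [-3.1, -0.507, 0.0]
ft_force: [0.6, -0.1, -1.5]
width: 85.1
grip_force: 0.0
```

```bash

python3 - <<'E'
from h import *
c,s=wcam(); print(s["position"],s["orientation"],s["ft_force"],s["q"]); cv2.imwrite("pics/w2.png",c["pixels"])
import pickle; pickle.dump({k:c[k] for k in("rvec","tvec","camera_matrix")},open("w2.pkl","wb"))
E
```

```text
[ 454.28724404 -140.03658327  276.15540099] [-3.10017524e+00 -5.06716242e-01  3.83168915e-04] [ 0.58470282 -0.12127164 -1.48353098] [-5.49456902e-01 -6.53773280e-02  1.82510906e+00  5.33891420e-05
  1.38222822e+00  6.97299408e-01]
```

View pics/w2.png

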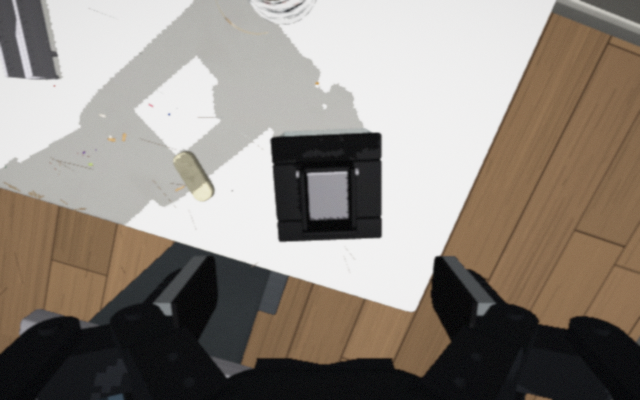

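```bash
python3 - <<'E'
import cv2,numpy as np
a=cv2.imread("pics/w2.png");b=cv2.imread("pics/scene0.png")
g=lambda i:(np.clip((i/255.)**0.45,0,1)*255).astype(np.uint8)
A=g(cv2.resize(a[125:250,265:390],(500,500),interpolation=cv2.INTER_LINEAR)); B=g(cv2.resize(b[130:195,375:440],(300,300),interpolation=cv2.INTER_LINEAR))
B=np.vstack([B,np.zeros((200,300,3),np.uint8)]); cv2.imwrite("pics/c2.png",np.hstack([A,B]))
E
```

```text
(no output)
```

View pics/c2.png

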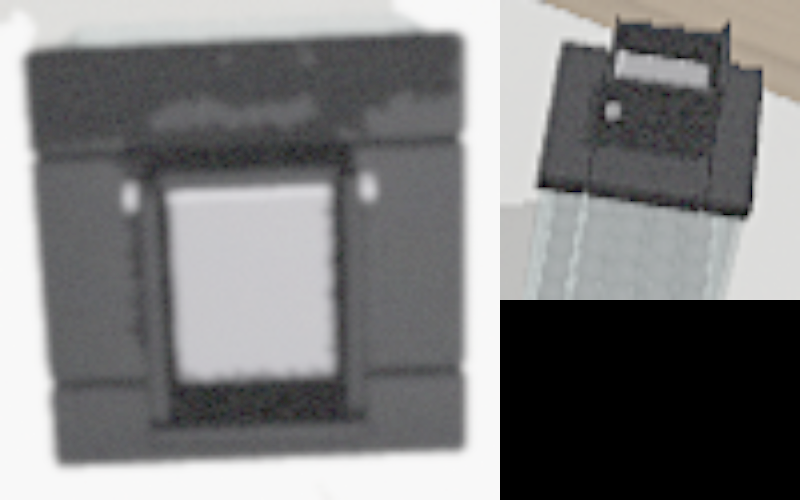

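```bash
cat > ov.py <<'E'
from h import *
import pickle
c=pickle.load(open("w2.pkl","rb")); cs=env.camera("scene")
px=np.array([[25,50],[462,35],[465,450],[60,462]])/4+[265,125]
P=atz(c,px,98); print(P.round(1)); cen=P.mean(0)
e=[P[1]-P[0],P[2]-P[1],P[3]-P[2],P[0]-P[3]]; print([np.linalg.norm(v).round(1) for v in e],[np.degrees(np.arctan2(v[1],v[0])).round(1) for v in e])
g=lambda i:(np.clip((i/255.)**0.45,0,1)*255).astype(np.uint8)
def wf(img,cam,cx,cy,th,L,box,k):
    x0,y0,w,h=box; I=g(cv2.resize(img[y0:y0+h,x0:x0+w],None,fx=k,fy=k))
    Rz=np.array([[np.cos(th),-np.sin(th)],[np.sin(th),np.cos(th)]])
    def pl(pts,col):
        pts=np.array(pts,float); W=pts.copy(); W[:,:2]=pts[:,:2]@Rz.T+[cx,cy]
        q=((proj(cam,W)-[x0,y0]+0.5)*k).astype(int); cv2.polylines(I,[q.reshape(-1,1,2)],True,col,1,cv2.LINE_AA)
    pl([[a,b,98] for a,b in((-46,-46),(46,-46),(46,46),(-46,46))],(0,255,255))
    z=98+L
    pl([[-24,-17,z],[-24,17,z],[-20,17,z],[-20,-17,z]],(0,0,255))
    pl([[22,-21,z+16],[22,21,z+16],[26,21,z+16],[26,-21,z+16]],(0,255,0))
    for s in(1,-1): pl([[-24,17*s,z+10],[-24,21*s,z+10],[22,21*s,z+10],[22,17*s,z+10]],(255,0,0))
    pl([[-20,-17,z-5],[-20,17,z-5],[18,17,z-5],[18,-17,z-5]],(255,0,255))
    return I
E
python3 - <<'E'
from ov import *
th=np.radians(18.5);o=[]
a=cv2.imread("pics/w2.png")
for t in(th,th+np.pi):
    o.append(np.vstack([cv2.resize(wf(a,c,*cen[:2],t,22,(265,122,130,130),3),(390,390)),cv2.resize(wf(cs["pixels"],cs,*cen[:2],t,22,(370,125,75,40),5),(390,208))]))
cv2.imwrite("pics/o1.png",np.hstack(o))
E
```

```text
[[ 478.5  -86.3   98. ]
 [ 509.6 -169.7   98. ]
 [ 425.8 -202.4   98. ]
 [ 394.8 -118.9   98. ]]
[np.float64(89.0), np.float64(89.9), np.float64(89.1), np.float64(89.7)] [np.float64(-69.5), np.float64(-158.7), np.float64(110.3), np.float64(21.2)]
```

View pics/o1.png

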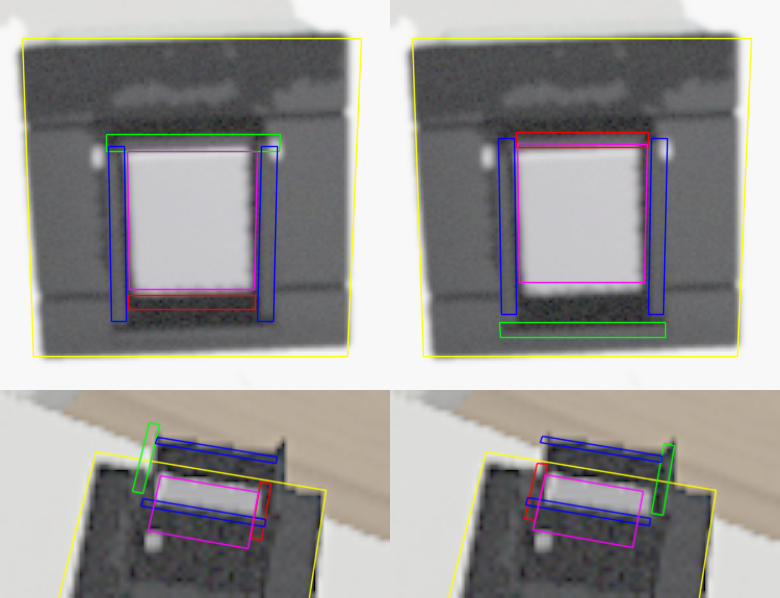

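step_arm(
  moves=[
    {"dx": 1.5, "dy": -2.5, "dz": 0, "yaw": 0, "grip": 0},
    {"dx": 2.3, "dy": -4.2, "dz": 0, "yaw": 0, "grip": 0},
    {"dx": 2.3, "dy": -4.2, "dz": 0, "yaw": 0, "grip": 0},
    {"dx": 2.3, "dy": -4.2, "dz": 0, "yaw": 0, "grip": 0},
    {"dx": 2.3, "dy": -4.2, "dz": 0, "yaw": 0, "grip": 0},
    {"dx": 2.3, "dy": -4.2, "dz": 0, "yaw": 0, "grip": 0},
    {"dx": 2.3, "dy": -4.2, "dz": 0, "yaw": 0, "grip": 0},
    {"dx": 0.8, "dy": -1.2, "dz": 0, "yaw": 0, "grip": 0},
  ],
)

```text
time_s: 3.15
position: [516.4, 184.7, 276.2]
orientation: [-3.1, -0.502, -0.001]
ft_force: [0.1, -0.3, 0.0]
width: 85.5
grip_force: 0.0
```

step_arm(
  moves=[
    {"dx": 0, "dy": 0, "dz": 0, "yaw": 0, "grip": 0},
  ],
)

```text
time_s: 3.25
position: [516.4, 182.9, 275.9]
orientation: [3.101, 0.502, -0.001]
ft_force: [0.8, -1.4, -0.2]
width: 85.3
grip_force: 0.0
```

```bash

python3 - <<'E'
from h import *
c,s=wcam(); print(s["position"],s["orientation"],s["ft_force"],s["q"]); cv2.imwrite("pics/w3.png",c["pixels"])
import pickle; pickle.dump({k:c[k] for k in("rvec","tvec","camera_matrix")},open("w3.pkl","wb"))
cx=np.zeros((600,800,3),np.uint8)
m=env.masks_of(c,"chute")[0]; l,t,r,b=[int(x) for x in m["box"]]; print(m["p"],m["box"])
l-=10;t-=10;r+=10;b+=10
k=min(800/(r-l),600/(b-t)); print(l,t,k); cv2.imwrite("pics/w3c.png",cv2.resize(c["pixels"][t:b,l:r],None,fx=k,fy=k))
E
```

```text
[516.38261483 182.86989952 275.93302332] [ 3.10096726e+00  5.01738917e-01 -5.31363629e-04] [ 0.80561217 -1.35363343 -0.18667342] [ 1.23792725e-01  1.03747449e-01  1.65353765e+00 -3.14332066e-04
  1.38463478e+00  1.37382609e+00]
0.63 [297.3, 97.8, 345.4, 238.4]
287 87 3.7267080745341614
```

View pics/w3c.png

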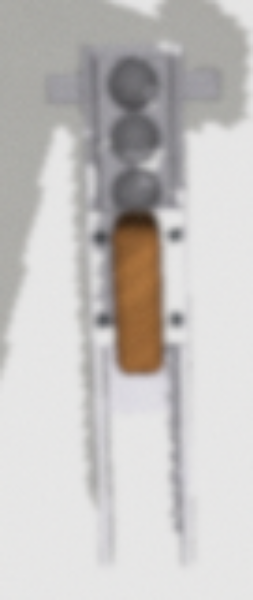

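```bash

python3 - <<'E'
from h import *
import pickle
c=pickle.load(open("w3.pkl","rb")); I=cv2.imread("pics/w3.png")
cv=lambda p:np.array(p,float)/3.7267+[287,87]
M=atz(c,cv([[137.5,50],[147,560]]),42); d=M[1]-M[0]; print("axis",M.round(1),np.linalg.norm(d),np.degrees(np.arctan2(d[1],d[0])))
hsv=cv2.cvtColor(I,cv2.COLOR_BGR2HSV); m=((hsv[...,1]>120)&(hsv[...,2]>60)).astype(np.uint8)
m[:, :295]=0;m[:,350:]=0;m[:95]=0;m[240:]=0
n,l,s,_=cv2.connectedComponentsWithStats(m); i=1+np.argmax(s[1:,4]); v,u=np.nonzero(l==i); print(s[i])
r=cv2.minAreaRect(np.c_[u,v].astype(np.float32)); q=cv2.boxPoints(r); print(q)
print(atz(c,q,84).round(1), atz(c,[r[0]],84).round(1))
# jar fit refined in w2: corners
E
```

```text
axis [[582.3 205.   42. ]
 [452.6 159.2  42. ]] 137.54810832677663 -160.55688524562132
[318 146  12  40 424]
[[318. 146.]
 [329. 146.]
 [329. 185.]
 [318. 185.]]
[[544.6 197.8  84. ]
 [547.6 188.8  84. ]
 [515.1 177.9  84. ]
 [512.1 187.2  84. ]] [[530.1 188.   84. ]]
```

step_arm(
  moves=[
    {"dx": 2.4, "dy": 0, "dz": 2, "yaw": -0.2, "grip": 0},
    {"dx": 0, "dy": 0, "dz": 4, "yaw": 0, "grip": 0},
    {"dx": 0, "dy": 0, "dz": 4, "yaw": 0, "grip": 0.3},
    {"dx": 0, "dy": 0, "dz": 4, "yaw": 0, "grip": 0.5},
    {"dx": 0, "dy": 0, "dz": 3, "yaw": 0, "grip": 0.5},
    {"dx": 0, "dy": 0, "dz": 1, "yaw": 0, "grip": 0.5},
    {"dx": 0, "dy": 0, "dz": 0, "yaw": 0, "grip": 0.5},
  ],
  newtons=30,
)

```text
time_s: 4.05
position: [537.9, 188.5, 95.1]
orientation: [3.097, 0.524, -0.005]
ft_force: [-0.3, -0.1, 0.5]
width: 43.2
grip_force: 0.0
```

```bash
cat >> h.py <<'E'
def feel(n=6):
    L=[]
    for _ in range(n): c=env.camera("top"); s=env.sense(); L.append(np.r_[s["ft_force"],s["ft_torque"],s["position"],s["width"],s["grip_force"]])
    L=np.array(L); print(round(s["time_s"],2),"F",L[:,:3].mean(0).round(2),"sd",L[:,:3].std(0).round(2),"T",L[:,3:6].mean(0).round(3),"P",L[:,6:9].mean(0).round(2),"w,g",L[-1,9:].round(1)); return c,s
E
python3 - <<'E'
from h import *
feel()
c,s=wcam(); I=c["pixels"]; cv2.imwrite("pics/w4.png",I); print(s["orientation"])
E
```

```text
4.35 F [ 0.25 -0.14  0.19] sd [0.57 0.15 0.48] T [ 0.006 -0.003  0.005] P [540.02 189.9   98.  ] w,g [42.8  0. ]
[3.09691276 0.52720117 0.00503996]
```

View pics/w4.png

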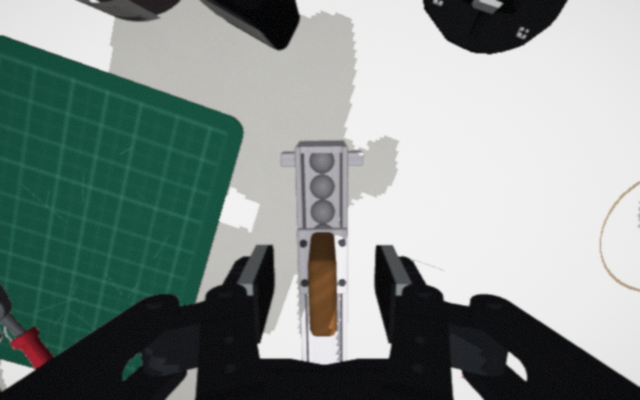

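step_arm(
  moves=[
    {"dx": 0, "dy": 0, "dz": 0.2, "yaw": 0, "grip": 0.8},
    {"dx": 0, "dy": 0, "dz": 0, "yaw": 0, "grip": 1},
    {"dx": 0, "dy": 0, "dz": 0, "yaw": 0, "grip": 1},
    {"dx": 0, "dy": 0, "dz": 0, "yaw": 0, "grip": 1},
    {"dx": 0, "dy": 0, "dz": 0, "yaw": 0, "grip": 1},
    {"dx": 0, "dy": 0, "dz": 0, "yaw": 0, "grip": 1},
  ],
  newtons=120,
)

```text
time_s: 5.0
position: [538.8, 190.6, 94.6]
orientation: [-3.097, -0.528, -0.0]
ft_force: [-1.4, 0.4, 5.8]
width: 8.6
grip_force: 118.3
```

step_arm(
  moves=[
    {"dx": 0, "dy": 0, "dz": -0.2, "yaw": 0, "grip": 1},
    {"dx": 0, "dy": 0, "dz": -0.6, "yaw": 0, "grip": 1},
    {"dx": 0, "dy": 0, "dz": -1.2, "yaw": 0, "grip": 1},
    {"dx": 0, "dy": 0, "dz": -1, "yaw": 0, "grip": 1},
    {"dx": 0, "dy": 0, "dz": 0, "yaw": 0, "grip": 1},
    {"dx": 0, "dy": 0, "dz": 0, "yaw": 0, "grip": 1},
  ],
)

```text
time_s: 5.6
position: [539.0, 190.4, 124.8]
orientation: [3.097, 0.527, 0.002]
ft_force: [0.1, 0.3, -2.9]
width: 8.4
grip_force: 117.8
```

```bash
python3 - <<'E'
from h import *
feel(4)
c,s=wcam(); I=c["pixels"]; cv2.imwrite("pics/w5.png",I)
hsv=cv2.cvtColor(I,cv2.COLOR_BGR2HSV); m=((hsv[...,1]>100)&(hsv[...,2]>40)).astype(np.uint8)
m[:,:280]=0;m[:,365:]=0
n,l,st,_=cv2.connectedComponentsWithStats(m); print(st[1+np.argmax(st[1:,4])])
# rear end of chute vs w4: template match
a=cv2.imread("pics/w4.png")[135:225,275:370]
r=cv2.matchTemplate(I,a,cv2.TM_CCOEFF_NORMED); _,v,_,loc=cv2.minMaxLoc(r); print("rear end match",v,loc,"was (275,135)")
for t in ("bead0_center",):print([ (round(x["p"],2),x["box"]) for x in env.masks_of(c,t)])
E
```

```text
5.8 F [ 0.06 -0.08 -3.05] sd [0.41 0.51 0.4 ] T [ 0.019 -0.015 -0.007] P [538.41 190.34 123.94] w,g [  8.2 117.8]
[ 311  233   27  105 2386]
rear end match 0.9136245846748352 (277, 133) was (275,135)
[(0.66, [310.6, 151.6, 338.8, 171.5])]
```

step_arm(
  moves=[
    {"dx": 0, "dy": 0, "dz": -1, "yaw": 0, "grip": 1},
    {"dx": 0, "dy": 0, "dz": -2, "yaw": 0, "grip": 1},
    {"dx": 0, "dy": 0, "dz": -2.5, "yaw": 0, "grip": 1},
    {"dx": 0, "dy": 0, "dz": -2.5, "yaw": 0, "grip": 1},
    {"dx": 0, "dy": 0, "dz": -2, "yaw": 0, "grip": 1},
    {"dx": 0, "dy": 0.5, "dz": -1.5, "yaw": 0, "grip": 1},
    {"dx": -0.2, "dy": 1, "dz": -0.8, "yaw": 0, "grip": 1},
    {"dx": -0.6, "dy": 2, "dz": -0.3, "yaw": 0, "grip": 1},
  ],
)

```text
time_s: 6.7
position: [543.1, 154.6, 251.2]
orientation: [-3.097, -0.53, -0.002]
ft_force: [0.6, -0.2, -2.9]
width: 8.9
grip_force: 117.9
```

step_arm(
  moves=[
    {"dx": -0.9, "dy": 2.5, "dz": 0, "yaw": 0, "grip": 1},
    {"dx": -1, "dy": 3, "dz": 0, "yaw": 0, "grip": 1},
    {"dx": -1, "dy": 3, "dz": 0, "yaw": 0, "grip": 1},
    {"dx": -1, "dy": 3, "dz": 0, "yaw": 0, "grip": 1},
    {"dx": -1, "dy": 3, "dz": 0, "yaw": 0, "grip": 1},
    {"dx": -1, "dy": 3, "dz": 0, "yaw": -0.1, "grip": 1},
    {"dx": -1, "dy": 3, "dz": 0, "yaw": -0.1, "grip": 1},
    {"dx": -0.8, "dy": 2.5, "dz": 0, "yaw": -0.1, "grip": 1},
  ],
)

```text
time_s: 7.5
position: [546.1, -90.2, 249.5]
orientation: [-3.09, -0.566, 0.002]
ft_force: [-0.5, 1.1, -3.6]
width: 8.5
grip_force: 117.9
```

step_arm(
  moves=[
    {"dx": -0.5, "dy": 1.5, "dz": 0, "yaw": 0, "grip": 1},
    {"dx": -0.2, "dy": 0.5, "dz": 0, "yaw": 0, "grip": 1},
    {"dx": 0, "dy": 0, "dz": 0, "yaw": 0, "grip": 1},
    {"dx": 0, "dy": 0, "dz": 0, "yaw": 0, "grip": 1},
  ],
)

```text
time_s: 7.9
position: [547.3, -108.1, 250.0]
orientation: [-3.089, -0.568, 0.001]
ft_force: [0.4, 0.4, -3.2]
width: 8.8
grip_force: 117.9
```

```bash
python3 - <<'E'
from h import *
c,s=feel(8)
h=2*np.arctan2(s["orientation"][1],s["orientation"][0]); h=(h+np.pi)%(2*np.pi)-np.pi; print("h",np.degrees(h), s["orientation"])
Rm=R.from_rotvec(s["orientation"]).as_matrix()
print("to target (tool):",Rm.T@(np.array([545.8,-108.7,250])-s["position"]))
px=np.array([[72,90],[255,33],[320,215],[140,275]])/4.545+[364,198]
P=atz(c,px,98); e=np.diff(np.r_[P,P[:1]],axis=0); print("jar top cam",P.mean(0),np.linalg.norm(e,axis=1),np.degrees(np.arctan2(e[:,1],e[:,0])))
cv2.imwrite("pics/t2.png",c["pixels"]); w,_=wcam(); cv2.imwrite("pics/w6.png",w["pixels"]); cs=env.camera("scene"); cv2.imwrite("pics/s2.png",cs["pixels"])
E
```

```text
8.3 F [ 0.1  -0.02 -2.94] sd [0.29 0.41 0.48] T [ 0.01  -0.03  -0.017] P [ 547.47 -108.09  250.2 ] w,g [  8.6 117.9]
h 20.857869530137673 [-3.08969366e+00 -5.68677927e-01 -1.13987438e-04]
to target (tool): [-1.63707719 -0.47317651  0.25607539]
jar top cam [ 454.04638657 -142.65875673   98.        ] [91.54957921 89.30250298 88.80317145 90.43960524] [ -69.40100628 -159.9947904   111.3238439    21.75718552]
```

step_arm(
  moves=[
    {"dx": -0.1, "dy": 0, "dz": 0.3, "yaw": 0, "grip": 1},
    {"dx": 0, "dy": 0, "dz": 0.6, "yaw": 0, "grip": 1},
    {"dx": 0, "dy": 0, "dz": 0.8, "yaw": 0, "grip": 1},
    {"dx": 0, "dy": 0, "dz": 0.8, "yaw": 0, "grip": 1},
    {"dx": 0, "dy": 0, "dz": 0.5, "yaw": 0, "grip": 1},
    {"dx": 0, "dy": 0, "dz": 0.2, "yaw": 0, "grip": 1},
    {"dx": 0, "dy": 0, "dz": 0, "yaw": 0, "grip": 1},
    {"dx": 0, "dy": 0, "dz": 0, "yaw": 0, "grip": 1},
  ],
)

```text
time_s: 9.2
position: [546.7, -109.4, 218.4]
orientation: [3.09, 0.568, 0.001]
ft_force: [-0.3, 0.6, -2.6]
width: 8.7
grip_force: 117.9
```

step_arm(
  moves=[
    {"dx": 0, "dy": 0, "dz": 0.1, "yaw": 0, "grip": 1},
    {"dx": 0, "dy": 0, "dz": 0.1, "yaw": 0, "grip": 1},
    {"dx": 0, "dy": 0, "dz": 0, "yaw": 0, "grip": 1},
  ],
)

```text
time_s: 9.5
position: [546.5, -109.3, 216.2]
orientation: [3.09, 0.568, 0.0]
ft_force: [-0.6, -0.3, -3.5]
width: 7.8
grip_force: 117.9
```

```bash
python3 -c "
from h import *
feel(5)"
```

```text
9.75 F [-0.17  0.14 -3.13] sd [0.55 0.56 0.51] T [ 0.005 -0.029  0.006] P [ 546.55 -109.33  216.26] w,g [  8.5 117.9]
```

Free so far; keep feeling down 2 mm at a time.

step_arm(
  moves=[
    {"dx": 0, "dy": 0, "dz": 0.1, "yaw": 0, "grip": 1},
    {"dx": 0, "dy": 0, "dz": 0.1, "yaw": 0, "grip": 1},
    {"dx": 0, "dy": 0, "dz": 0, "yaw": 0, "grip": 1},
  ],
)

```text
time_s: 10.05
position: [546.4, -109.3, 214.0]
orientation: [-3.09, -0.568, 0.001]
ft_force: [0.4, -0.6, -3.3]
width: 8.5
grip_force: 117.9
```

step_arm(
  moves=[
    {"dx": 0, "dy": 0, "dz": 0.1, "yaw": 0, "grip": 1},
    {"dx": 0, "dy": 0, "dz": 0.1, "yaw": 0, "grip": 1},
    {"dx": 0, "dy": 0, "dz": 0, "yaw": 0, "grip": 1},
  ],
)

```text
time_s: 10.35
position: [546.4, -109.3, 212.0]
orientation: [-3.09, -0.568, 0.001]
ft_force: [0.2, 0.5, -2.2]
width: 8.6
grip_force: 117.9
```

```bash
python3 -c "
from h import *
feel(5)"
```

```text
10.6 F [-0.02 -0.08 -3.03] sd [0.56 0.11 0.31] T [-0.008 -0.034 -0.007] P [ 546.52 -109.33  212.18] w,g [  8.2 117.9]
```

step_arm(
  moves=[
    {"dx": 0, "dy": 0, "dz": 0.1, "yaw": 0, "grip": 1},
    {"dx": 0, "dy": 0, "dz": 0.1, "yaw": 0, "grip": 1},
    {"dx": 0, "dy": 0, "dz": 0, "yaw": 0, "grip": 1},
  ],
)

```text
time_s: 10.9
position: [546.7, -109.3, 210.3]
orientation: [3.09, 0.568, 0.0]
ft_force: [-0.5, -0.4, -1.8]
width: 8.8
grip_force: 118.1
```

```bash
python3 -c "
from h import *
feel(5)"
```

```text
11.15 F [ 0.47  0.04 -1.04] sd [0.42 0.42 0.51] T [ 0.02  -0.016  0.029] P [ 546.66 -109.36  210.36] w,g [  8.6 118.1]
```

step_arm(
  moves=[
    {"dx": 0, "dy": 0, "dz": 0.1, "yaw": 0, "grip": 1},
    {"dx": 0, "dy": 0, "dz": 0.1, "yaw": 0, "grip": 1},
    {"dx": 0, "dy": 0, "dz": 0, "yaw": 0, "grip": 1},
  ],
)

```text
time_s: 11.45
position: [546.4, -109.3, 208.0]
orientation: [-3.09, -0.568, 0.001]
ft_force: [0.6, -0.3, -1.2]
width: 8.6
grip_force: 118.2
```

```bash
python3 -c "
from h import *
feel(5)"
```

```text
11.7 F [ 0.15 -0.19 -1.27] sd [0.14 0.36 0.28] T [-0.056  0.081 -0.013] P [ 546.41 -109.33  208.09] w,g [  8.6 118.2]
```

step_arm(
  moves=[
    {"dx": 0, "dy": 0, "dz": 0.05, "yaw": 0, "grip": 1},
    {"dx": 0, "dy": 0, "dz": 0.05, "yaw": 0, "grip": 1},
    {"dx": 0, "dy": 0, "dz": 0, "yaw": 0, "grip": 1},
  ],
)

```text
time_s: 12.0
position: [546.7, -109.3, 207.4]
orientation: [3.09, 0.568, 0.001]
ft_force: [-0.7, 0.3, 0.4]
width: 8.7
grip_force: 118.4
```

```bash
python3 -c "
from h import *
feel(5)"
```

```text
12.25 F [0.82 0.54 0.23] sd [0.43 0.52 0.68] T [0.007 0.054 0.   ] P [ 546.67 -109.33  207.39] w,g [  8.7 118.5]
```

step_arm(
  moves=[
    {"dx": 0, "dy": 0, "dz": 0.05, "yaw": 0, "grip": 1},
    {"dx": 0, "dy": 0, "dz": 0.05, "yaw": 0, "grip": 1},
    {"dx": 0, "dy": 0, "dz": 0, "yaw": 0, "grip": 1},
    {"dx": 0, "dy": 0, "dz": 0, "yaw": 0, "grip": 1},
  ],
)

```text
time_s: 12.65
position: [547.1, -109.4, 206.8]
orientation: [3.089, 0.568, 0.002]
ft_force: [1.8, 1.8, 4.8]
width: 8.4
grip_force: 119.1
```

```bash
python3 -c "
from h import *
c,s=feel(6);cv2.imwrite('pics/t3.png',c['pixels']);cv2.imwrite('pics/s3.png',env.camera('scene')['pixels'])"
```

```text
12.95 F [2.87 1.94 5.21] sd [0.35 0.54 0.65] T [ 0.193 -0.175 -0.033] P [ 546.99 -109.38  206.68] w,g [  8.4 119.1]
```

step_arm(
  moves=[
    {"dx": 0, "dy": 0, "dz": -0.05, "yaw": 0, "grip": 1},
    {"dx": -0.05, "dy": 0, "dz": 0, "yaw": 0, "grip": 1},
    {"dx": -0.05, "dy": 0, "dz": 0, "yaw": 0, "grip": 1},
    {"dx": -0.05, "dy": 0, "dz": 0, "yaw": 0, "grip": 1},
    {"dx": -0.05, "dy": 0, "dz": 0, "yaw": 0, "grip": 1},
    {"dx": 0, "dy": 0, "dz": 0, "yaw": 0, "grip": 1},
  ],
  newtons=50,
)

```text
time_s: 13.6
position: [544.7, -110.1, 206.9]
orientation: [3.09, 0.568, 0.001]
ft_force: [3.8, 0.2, 4.8]
width: 8.4
grip_force: 119.1
```

```bash
cat >> h.py <<'E'
def rep(n=5):
    c,s=feel(n)
    return c,s
E
python3 -c "
from h import *
feel(6)"
```

```text
13.9 F [3.74 1.33 5.4 ] sd [0.31 0.53 0.49] T [ 0.048 -0.293 -0.009] P [ 544.77 -110.13  206.83] w,g [  8.6 119.1]
```

step_arm(
  moves=[
    {"dx": 0, "dy": 0, "dz": -0.05, "yaw": 0, "grip": 1},
    {"dx": 0, "dy": 0, "dz": -0.05, "yaw": 0, "grip": 0.95},
    {"dx": 0, "dy": 0, "dz": 0, "yaw": 0, "grip": 0.95},
  ],
  newtons=40,
)

```text
time_s: 14.2
position: [544.2, -110.1, 207.2]
orientation: [-3.09, -0.568, 0.002]
ft_force: [2.7, 0.6, 2.0]
width: 8.6
grip_force: 118.6
```

```bash
python3 -c "
from h import *
c,s=feel(6)
a=cv2.imread('pics/t3.png')
P=[[420,215],[430,245]]
for n in ('t3','t2'):
    a=cv2.imread(f'pics/{n}.png'); cv2.imwrite('pics/t4.png',c['pixels'])
    t=cv2.resize(a[235:266,380:440],None,fx=8,fy=8,interpolation=3); I=cv2.resize(c['pixels'][225:276,370:450],None,fx=8,fy=8,interpolation=3)
    r=cv2.matchTemplate(I,t,cv2.TM_CCOEFF_NORMED); _,v,_,l=cv2.minMaxLoc(r); print(n,v,(l[0]-80)/8,(l[1]-80)/8,'px')
"
```

```text
14.5 F [ 1.26 -0.07  1.22] sd [0.68 0.36 0.48] T [-0.162 -0.04   0.056] P [ 544.18 -110.05  207.22] w,g [  8.3 118.5]
t3 0.7481594681739807 -5.0 3.0 px
t2 0.8510026931762695 -3.0 -6.0 px
```

step_arm(
  moves=[
    {"dx": 0, "dy": 0, "dz": 0, "yaw": 0, "grip": 0.89},
    {"dx": 0, "dy": 0, "dz": 0, "yaw": 0, "grip": 0.89},
  ],
  newtons=40,
)

```text
time_s: 14.7
position: [544.1, -110.0, 207.2]
orientation: [-3.089, -0.568, 0.002]
ft_force: [-0.8, -0.3, -0.8]
width: 9.5
grip_force: 78.4
```

```bash
python3 -c "
from h import *
feel(4); cv2.imwrite('pics/s5.png',env.camera('scene')['pixels'])
a=cv2.imread('pics/s3.png');z=cv2.imread('pics/scene0.png');b=cv2.imread('pics/s5.png')
for n,a in (('s3',a),('s0',z)):
    y0,x0=172,376
    t=cv2.resize(a[y0:y0+32,x0:x0+56],None,fx=8,fy=8,interpolation=3);I=cv2.resize(b[y0-8:y0+40,x0-8:x0+64],None,fx=8,fy=8,interpolation=3)
    r=cv2.matchTemplate(I,t,cv2.TM_CCOEFF_NORMED);_,v,_,l=cv2.minMaxLoc(r);print(n,v,(l[0]-64)/8,(l[1]-64)/8)
"
```

```text
14.9 F [-0.46 -1.05 -1.35] sd [0.22 0.38 0.71] T [-0.253  0.252  0.093] P [ 544.14 -110.    207.22] w,g [ 9.6 78.3]
s3 0.9991547465324402 0.0 0.0
s0 0.9991316795349121 0.0 0.0
```

step_arm(
  moves=[
    {"dx": 0, "dy": 0, "dz": 0, "yaw": 0, "grip": 0.88},
    {"dx": 0, "dy": 0, "dz": 0, "yaw": 0, "grip": 0.872},
    {"dx": -0.1, "dy": 0, "dz": 0, "yaw": 0, "grip": 0.872},
    {"dx": -0.1, "dy": 0, "dz": 0, "yaw": 0, "grip": 0.872},
    {"dx": 0, "dy": 0, "dz": 0, "yaw": 0, "grip": 0.872},
  ],
  newtons=40,
)

```text
time_s: 15.45
position: [542.8, -110.7, 207.8]
orientation: [-3.09, -0.568, -0.001]
ft_force: [0.9, -0.4, -1.6]
width: 11.0
grip_force: 32.5
```

```bash
python3 -c "
from h import *
feel(6)
w,s=wcam(); cv2.imwrite('pics/w7.png',w['pixels']); b=w['pixels']
for n in ('w5','w6'):
    a=cv2.imread(f'pics/{n}.png'); r=cv2.matchTemplate(b,a[130:225,270:375],cv2.TM_CCOEFF_NORMED);_,v,_,l=cv2.minMaxLoc(r);print(n,v,l[0]-270,l[1]-130)
"
```

```text
15.75 F [ 0.44  0.42 -1.32] sd [0.63 0.49 0.43] T [ 0.022  0.008 -0.013] P [ 542.85 -110.71  207.75] w,g [10.9 32.5]
w5 0.806036114692688 0 1
w6 0.9484102129936218 0 0
```

step_arm(
  moves=[
    {"dx": -0.1, "dy": 0, "dz": 0, "yaw": 0, "grip": 0.872},
    {"dx": -0.1, "dy": 0, "dz": 0, "yaw": 0, "grip": 0.872},
    {"dx": 0, "dy": 0, "dz": 0, "yaw": 0, "grip": 0.872},
  ],
)

```text
time_s: 16.1
position: [541.4, -111.4, 208.1]
orientation: [3.09, 0.568, 0.002]
ft_force: [2.5, 0.8, -0.6]
width: 11.0
grip_force: 32.6
```

```bash
python3 -c "
from h import *
feel(6)"
```

```text
16.4 F [2.99 2.02 0.76] sd [0.46 0.7  0.62] T [ 0.308 -0.564 -0.046] P [ 541.4  -111.4   208.09] w,g [11.1 32.8]
```

step_arm(
  moves=[
    {"dx": -0.1, "dy": 0, "dz": -0.09, "yaw": 0, "grip": 0.872},
    {"dx": -0.1, "dy": 0, "dz": -0.1, "yaw": 0, "grip": 0.872},
    {"dx": -0.1, "dy": 0, "dz": -0.1, "yaw": 0, "grip": 0.872},
    {"dx": 0, "dy": 0, "dz": 0, "yaw": 0, "grip": 0.872},
  ],
)

```text
time_s: 16.8
position: [537.9, -112.6, 210.5]
orientation: [-3.09, -0.568, 0.0]
ft_force: [3.6, 1.8, -2.3]
width: 11.0
grip_force: 32.5
```

```bash
cat > chk.py <<'E'
from h import *
c,s=feel(5)
w,s=wcam(); cv2.imwrite('pics/w8.png',w['pixels']); b=w['pixels']
a=cv2.imread('pics/w7.png')[130:225,270:375]; best=None
for k in np.arange(0.9,1.5,0.02):
    t=cv2.resize(a,None,fx=k,fy=k)
    if t.shape[0]>b.shape[0]: break
    r=cv2.matchTemplate(b[:320,220:430],t,cv2.TM_CCOEFF_NORMED);_,v,_,l=cv2.minMaxLoc(r)
    if best is None or v>best[0]: best=(round(v,3),round(k,2),l[0]+220,l[1])
print("rear",best)
sc=env.camera('scene')['pixels']; cv2.imwrite('pics/s9.png',sc); z=cv2.imread('pics/scene0.png'); y0,x0=172,376
t=cv2.resize(z[y0:y0+32,x0:x0+56],None,fx=8,fy=8,interpolation=3);I=cv2.resize(sc[y0-8:y0+40,x0-8:x0+64],None,fx=8,fy=8,interpolation=3)
r=cv2.matchTemplate(I,t,cv2.TM_CCOEFF_NORMED);_,v,_,l=cv2.minMaxLoc(r);print("jar px",round(v,4),(l[0]-64)/8,(l[1]-64)/8)
E
python3 chk.py
```

```text
17.05 F [ 4.05  0.92 -1.84] sd [0.59 0.39 0.33] T [ 0.258 -0.889  0.032] P [ 538.04 -112.56  210.46] w,g [11.3 32.4]
rear (0.99, np.float64(1.0), 270, 128)
jar px 0.9646 1.0 0.0
```

step_arm(
  moves=[
    {"dx": 0, "dy": 0, "dz": 0, "yaw": 0, "grip": 0.869},
    {"dx": 0, "dy": 0, "dz": 0, "yaw": 0, "grip": 0.867},
    {"dx": 0, "dy": 0, "dz": 0, "yaw": 0, "grip": 0.866},
    {"dx": 0, "dy": 0, "dz": 0, "yaw": 0, "grip": 0.866},
  ],
)

```text
time_s: 17.55
position: [538.3, -112.6, 210.9]
orientation: [3.09, 0.568, 0.001]
ft_force: [4.6, 1.2, -0.6]
width: 11.6
grip_force: 17.1
```

```bash
python3 chk.py
```

```text
17.8 F [ 4.66  2.02 -0.03] sd [0.25 0.32 0.4 ] T [ 0.313 -0.893  0.041] P [ 538.31 -112.54  210.84] w,g [11.6 17.2]
rear (0.98, np.float64(1.0), 270, 125)
jar px 0.9975 0.0 0.0
```

step_arm(
  moves=[
    {"dx": 0, "dy": 0, "dz": -0.1, "yaw": 0, "grip": 0.865},
    {"dx": -0.1, "dy": 0, "dz": -0.1, "yaw": 0, "grip": 0.864},
    {"dx": -0.1, "dy": 0, "dz": -0.1, "yaw": 0, "grip": 0.864},
    {"dx": 0, "dy": 0, "dz": 0, "yaw": 0, "grip": 0.864},
  ],
)

```text
time_s: 18.3
position: [535.7, -113.3, 213.4]
orientation: [-3.09, -0.567, 0.002]
ft_force: [1.9, 1.3, -1.3]
width: 11.6
grip_force: 11.7
```

```bash
python3 chk.py
```

```text
18.55 F [ 1.11  0.42 -2.13] sd [0.64 0.39 0.26] T [ 0.029 -0.31   0.069] P [ 535.8  -113.29  213.3 ] w,g [11.9 11.7]
rear (0.919, np.float64(1.02), 270, 120)
jar px 0.9991 0.0 0.0
```

step_arm(
  moves=[
    {"dx": -0.14, "dy": 0, "dz": -0.11, "yaw": 0, "grip": 0.864},
    {"dx": -0.14, "dy": 0, "dz": -0.11, "yaw": 0, "grip": 0.864},
    {"dx": -0.14, "dy": 0, "dz": -0.11, "yaw": 0, "grip": 0.864},
    {"dx": -0.14, "dy": 0, "dz": -0.11, "yaw": 0, "grip": 0.864},
    {"dx": -0.14, "dy": 0, "dz": -0.1, "yaw": 0, "grip": 0.864},
    {"dx": -0.14, "dy": 0, "dz": -0.1, "yaw": 0, "grip": 0.864},
    {"dx": -0.14, "dy": 0, "dz": -0.1, "yaw": 0, "grip": 0.864},
    {"dx": 0, "dy": 0, "dz": 0, "yaw": 0, "grip": 0.864},
  ],
)

```text
time_s: 19.45
position: [527.0, -116.8, 221.2]
orientation: [3.09, 0.568, 0.0]
ft_force: [1.5, 0.5, -3.3]
width: 11.3
grip_force: 11.6
```

```bash
python3 chk.py
```

```text
19.7 F [ 1.92  0.48 -2.16] sd [0.51 0.73 0.82] T [ 0.07  -0.248  0.01 ] P [ 527.1  -116.75  221.1 ] w,g [11.4 11.7]
rear (0.907, np.float64(1.06), 267, 105)
jar px 0.9991 0.0 0.0
```

step_arm(
  moves=[
    {"dx": -0.17, "dy": 0, "dz": -0.1, "yaw": 0, "grip": 0.864},
    {"dx": -0.17, "dy": 0, "dz": -0.1, "yaw": 0, "grip": 0.864},
    {"dx": -0.17, "dy": 0, "dz": -0.1, "yaw": 0, "grip": 0.864},
    {"dx": -0.17, "dy": 0, "dz": -0.09, "yaw": 0, "grip": 0.864},
    {"dx": -0.17, "dy": 0, "dz": -0.09, "yaw": 0, "grip": 0.864},
    {"dx": -0.17, "dy": 0, "dz": -0.09, "yaw": 0, "grip": 0.864},
    {"dx": -0.17, "dy": 0, "dz": -0.09, "yaw": 0, "grip": 0.864},
    {"dx": 0, "dy": 0, "dz": 0, "yaw": 0, "grip": 0.864},
  ],
)

```text
time_s: 20.6
position: [515.9, -121.1, 227.8]
orientation: [3.09, 0.567, 0.0]
ft_force: [2.6, 0.7, -0.8]
width: 11.9
grip_force: 11.8
```

```bash
python3 chk.py
```

```text
20.85 F [ 2.1   0.67 -0.04] sd [0.36 0.17 0.3 ] T [ 0.125 -0.408  0.021] P [ 515.98 -121.01  227.71] w,g [11.6 11.9]
rear (0.885, np.float64(1.1), 265, 89)
jar px 0.999 0.0 0.0
```

step_arm(
  moves=[
    {"dx": -0.18, "dy": 0, "dz": -0.09, "yaw": 0, "grip": 0.864},
    {"dx": -0.18, "dy": 0, "dz": -0.09, "yaw": 0, "grip": 0.864},
    {"dx": -0.18, "dy": 0, "dz": -0.08, "yaw": 0, "grip": 0.864},
    {"dx": -0.18, "dy": 0, "dz": -0.08, "yaw": 0, "grip": 0.864},
    {"dx": -0.18, "dy": 0, "dz": -0.07, "yaw": 0, "grip": 0.864},
    {"dx": -0.18, "dy": 0, "dz": -0.07, "yaw": 0, "grip": 0.864},
    {"dx": -0.18, "dy": 0, "dz": -0.06, "yaw": 0, "grip": 0.864},
    {"dx": 0, "dy": 0, "dz": 0, "yaw": 0, "grip": 0.864},
  ],
)

```text
time_s: 21.75
position: [504.0, -125.5, 233.1]
orientation: [3.09, 0.567, -0.0]
ft_force: [1.9, 0.6, 0.6]
width: 11.5
grip_force: 11.9
```

```bash
python3 chk.py
```

```text
22.0 F [ 1.63  0.69 -0.15] sd [0.76 0.35 0.41] T [ 0.104 -0.339  0.001] P [ 504.11 -125.48  233.04] w,g [11.6 11.9]
rear (0.834, np.float64(1.16), 262, 73)
jar px 0.9989 0.0 0.0
```

step_arm(
  moves=[
    {"dx": -0.18, "dy": 0, "dz": -0.05, "yaw": 0, "grip": 0.864},
    {"dx": -0.18, "dy": 0, "dz": -0.05, "yaw": 0, "grip": 0.864},
    {"dx": -0.18, "dy": 0, "dz": -0.04, "yaw": 0, "grip": 0.864},
    {"dx": -0.18, "dy": 0, "dz": -0.04, "yaw": 0, "grip": 0.864},
    {"dx": -0.18, "dy": 0, "dz": -0.03, "yaw": 0, "grip": 0.864},
    {"dx": -0.18, "dy": 0, "dz": -0.03, "yaw": 0, "grip": 0.864},
    {"dx": 0, "dy": 0, "dz": 0, "yaw": 0, "grip": 0.864},
  ],
)

```text
time_s: 22.8
position: [494.2, -129.4, 235.8]
orientation: [3.089, 0.567, 0.001]
ft_force: [2.7, 2.1, 3.3]
width: 11.5
grip_force: 12.4
```

```bash
python3 chk.py; python3 - <<'E'
import cv2,numpy as np
a=cv2.imread('pics/w8.png');b=cv2.imread('pics/s9.png')
cv2.imwrite('pics/v10.png',np.hstack([cv2.resize(a[0:280,200:440],(400,467)),cv2.resize(b[100:220,340:440],(389,467),interpolation=2)]))
E
```

```text
23.05 F [2.71 1.59 4.85] sd [0.37 0.29 0.38] T [ 0.258 -0.515  0.028] P [ 494.29 -129.39  235.79] w,g [11.7 12.6]
rear (0.812, np.float64(1.2), 260, 62)
jar px 0.9925 0.0 0.0
```

View pics/v10.png

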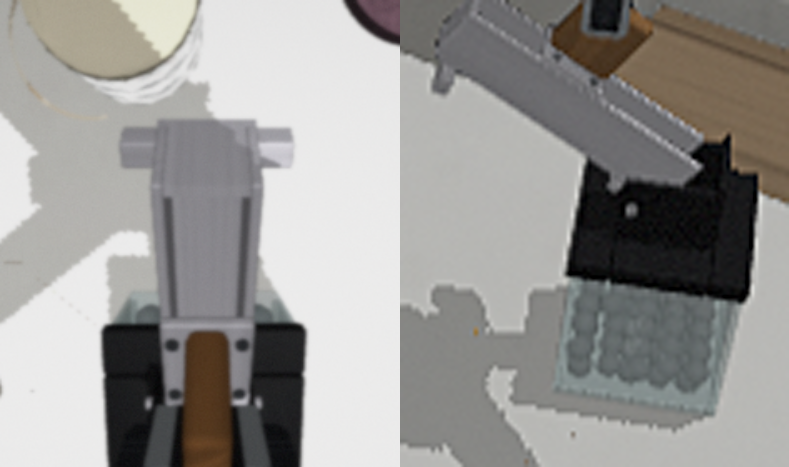

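step_arm(
  moves=[
    {"dx": 0, "dy": 0, "dz": -0.05, "yaw": 0, "grip": 0.864},
    {"dx": 0, "dy": 0, "dz": 0, "yaw": 0, "grip": 0.864},
    {"dx": 0, "dy": 0, "dz": 0, "yaw": 0, "grip": 0.864},
    {"dx": 0, "dy": 0, "dz": 0, "yaw": 0, "grip": 0.864},
    {"dx": 0, "dy": 0, "dz": 0, "yaw": 0, "grip": 0.864},
    {"dx": 0, "dy": 0, "dz": 0, "yaw": 0, "grip": 0.864},
    {"dx": 0, "dy": 0, "dz": 0, "yaw": 0, "grip": 0.864},
    {"dx": 0, "dy": 0, "dz": 0, "yaw": 0, "grip": 0.864},
  ],
)

```text
time_s: 23.95
position: [494.1, -129.3, 235.9]
orientation: [3.09, 0.568, 0.0]
ft_force: [3.3, 1.2, 3.4]
width: 11.9
grip_force: 12.3
```

```bash
python3 chk.py; python3 - <<'E'
from h import *
for n in("top","scene"):
    c=env.camera(n); print(n,[(round(x["p"],2),np.round(x["box"])) for x in env.masks_of(c,"bead0_center")])
E
```

```text
24.2 F [3.37 0.33 2.32] sd [0.39 0.55 0.55] T [ 0.096 -0.596  0.03 ] P [ 494.07 -129.27  235.87] w,g [11.6 12.2]
rear (0.811, np.float64(1.2), 260, 62)
jar px 0.9927 0.0 0.0
top []
scene []
```

step_arm(
  moves=[
    {"dx": 0, "dy": 0, "dz": 0, "yaw": 0, "grip": 0.9},
    {"dx": 0, "dy": 0, "dz": 0, "yaw": 0, "grip": 1},
    {"dx": 0, "dy": 0, "dz": -0.1, "yaw": 0, "grip": 1},
    {"dx": 0, "dy": 0, "dz": -0.3, "yaw": 0, "grip": 1},
    {"dx": 0, "dy": 0, "dz": -0.8, "yaw": 0, "grip": 1},
    {"dx": 0, "dy": 0, "dz": -1.2, "yaw": 0, "grip": 1},
    {"dx": 0, "dy": 0, "dz": -1.5, "yaw": 0, "grip": 1},
    {"dx": 0, "dy": 0, "dz": -2, "yaw": 0, "grip": 1},
  ],
  newtons=120,
)

```text
time_s: 25.3
position: [493.3, -129.0, 295.2]
orientation: [-3.089, -0.567, 0.004]
ft_force: [0.3, 0.5, -1.4]
width: 8.6
grip_force: 118.0
```

```bash
python3 chk.py; python3 - <<'E'
from h import *
s=env.sense(); Rm=R.from_rotvec(s["orientation"]).as_matrix()
print("to drop (tool):",Rm.T@(np.array([514,182,290])-s["position"]))
E
```

```text
25.55 F [ 0.43  0.05 -1.4 ] sd [1.02 0.42 1.91] T [-0.015 -0.015  0.002] P [ 494.5  -129.58  296.77] w,g [  8.6 118.1]
rear (0.816, np.float64(1.2), 260, 62)
jar px 0.993 0.0 0.0
to drop (tool): [ 129.76718699 -283.35371082    3.94778035]
```

step_arm(
  moves=[
    {"dx": 0.3, "dy": -1, "dz": 0, "yaw": 0, "grip": 1},
    {"dx": 0.7, "dy": -2, "dz": 0, "yaw": 0, "grip": 1},
    {"dx": 1, "dy": -3, "dz": 0, "yaw": 0, "grip": 1},
    {"dx": 1.2, "dy": -3.6, "dz": 0, "yaw": 0, "grip": 1},
    {"dx": 1.2, "dy": -3.6, "dz": 0, "yaw": 0, "grip": 1},
    {"dx": 1.2, "dy": -3.6, "dz": 0, "yaw": 0, "grip": 1},
    {"dx": 1.2, "dy": -3.6, "dz": 0, "yaw": 0, "grip": 1},
    {"dx": 1.2, "dy": -3.6, "dz": 0, "yaw": 0, "grip": 1},
  ],
)

```text
time_s: 26.45
position: [482.6, 125.7, 294.4]
orientation: [-3.089, -0.568, 0.001]
ft_force: [0.9, 0.4, -0.7]
width: 8.5
grip_force: 118.0
```

step_arm(
  moves=[
    {"dx": 1, "dy": -3, "dz": 1, "yaw": 0, "grip": 1},
    {"dx": 0.5, "dy": -1.3, "dz": 2, "yaw": 0, "grip": 1},
    {"dx": 0, "dy": 0, "dz": 3, "yaw": 0, "grip": 1},
    {"dx": 0, "dy": 0, "dz": 3, "yaw": 0, "grip": 1},
    {"dx": 0, "dy": 0, "dz": 3, "yaw": 0, "grip": 1},
    {"dx": 0, "dy": 0, "dz": 2, "yaw": 0, "grip": 1},
    {"dx": 0, "dy": 0, "dz": 1, "yaw": 0, "grip": 1},
    {"dx": 0, "dy": 0, "dz": 0, "yaw": 0, "grip": 1},
  ],
)

```text
time_s: 27.25
position: [480.8, 169.2, 143.3]
orientation: [-3.089, -0.568, 0.006]
ft_force: [0.2, 0.4, -1.7]
width: 8.7
grip_force: 118.0
```

```bash
python3 chk.py; python3 - <<'E'
from h import *
for n in("top","scene"):
    c=env.camera(n); cv2.imwrite(f"pics/{n}_e.png",c["pixels"])
    for t in("jar","bead0_center","glue_bottle","bead_stack","eraser"): print(n,t,[(round(x["p"],2),np.round(x["box"]).tolist()) for x in env.masks_of(c,t)[:1]])
E
```

```text
27.5 F [-0.07 -0.14 -2.12] sd [0.24 0.19 0.39] T [-0.009  0.032  0.012] P [482.83 169.26 145.81] w,g [  8.2 118. ]
rear (0.793, np.float64(1.22), 259, 60)
jar px 0.9929 0.0 0.0
top jar [(0.7, [375.0, 203.0, 435.0, 258.0])]
top bead0_center []
top glue_bottle []
top bead_stack [(0.65, [346.0, 143.0, 381.0, 182.0])]
top eraser [(0.81, [331.0, 245.0, 350.0, 264.0])]
scene jar []
scene bead0_center []
scene glue_bottle [(0.81, [194.0, 231.0, 226.0, 288.0])]
scene bead_stack []
scene eraser [(0.61, [380.0, 231.0, 410.0, 244.0])]
```

step_arm(
  moves=[
    {"dx": 0, "dy": 0, "dz": 0.4, "yaw": 0, "grip": 1},
    {"dx": 0, "dy": 0, "dz": 0.4, "yaw": 0, "grip": 1},
    {"dx": 0, "dy": 0, "dz": 0.2, "yaw": 0, "grip": 0.89},
    {"dx": 0, "dy": 0, "dz": 0, "yaw": 0, "grip": 0.875},
    {"dx": 0, "dy": 0, "dz": 0.1, "yaw": 0, "grip": 0.866},
    {"dx": 0, "dy": 0, "dz": 0.1, "yaw": 0, "grip": 0.865},
    {"dx": 0, "dy": 0, "dz": 0.1, "yaw": 0, "grip": 0.865},
    {"dx": 0, "dy": 0, "dz": 0, "yaw": 0, "grip": 0.865},
  ],
  newtons=40,
)

```text
time_s: 29.0
position: [482.2, 169.0, 131.8]
orientation: [-3.09, -0.568, 0.0]
ft_force: [-0.3, -0.1, -2.0]
width: 11.7
grip_force: 14.3
```

```bash
python3 chk.py
```

```text
29.25 F [ 0.01  0.19 -2.22] sd [0.64 0.24 0.38] T [-0.026  0.032  0.012] P [482.3  169.02 131.93] w,g [11.3 14.3]
rear (0.796, np.float64(1.2), 260, 60)
jar px 0.993 0.0 0.0
```

step_arm(
  moves=[
    {"dx": 0, "dy": 0, "dz": 0.15, "yaw": 0, "grip": 0.865},
    {"dx": 0, "dy": 0, "dz": 0.15, "yaw": 0, "grip": 0.865},
    {"dx": 0.2, "dy": 0, "dz": 0.1, "yaw": 0, "grip": 0.865},
    {"dx": 0.2, "dy": 0, "dz": 0.1, "yaw": 0, "grip": 0.865},
    {"dx": 0.2, "dy": 0, "dz": 0.1, "yaw": 0, "grip": 0.865},
    {"dx": 0.2, "dy": 0, "dz": 0.1, "yaw": 0, "grip": 0.865},
    {"dx": 0.2, "dy": 0, "dz": 0.1, "yaw": 0, "grip": 0.865},
    {"dx": 0, "dy": 0, "dz": 0, "yaw": 0, "grip": 0.865},
  ],
)

```text
time_s: 30.15
position: [492.4, 172.8, 124.2]
orientation: [-3.09, -0.568, -0.002]
ft_force: [2.0, 0.7, 2.8]
width: 11.6
grip_force: 14.8
```

```bash
python3 chk.py
```

```text
30.4 F [1.3  1.15 2.07] sd [0.53 0.61 0.58] T [ 0.112 -0.156 -0.021] P [492.16 172.67 124.26] w,g [11.7 14.9]
rear (0.792, np.float64(1.16), 262, 70)
jar px 0.993 0.0 0.0
```

step_arm(
  moves=[
    {"dx": 0.35, "dy": 0, "dz": 0.16, "yaw": 0, "grip": 0.865},
    {"dx": 0.35, "dy": 0, "dz": 0.17, "yaw": 0, "grip": 0.865},
    {"dx": 0.35, "dy": 0, "dz": 0.18, "yaw": 0, "grip": 0.865},
    {"dx": 0.35, "dy": 0, "dz": 0.2, "yaw": 0, "grip": 0.865},
    {"dx": 0.35, "dy": 0, "dz": 0.2, "yaw": 0, "grip": 0.865},
    {"dx": 0.35, "dy": 0, "dz": 0.22, "yaw": 0, "grip": 0.865},
    {"dx": 0.35, "dy": 0, "dz": 0.22, "yaw": 0, "grip": 0.865},
    {"dx": 0, "dy": 0, "dz": 0, "yaw": 0, "grip": 0.865},
  ],
)

```text
time_s: 31.3
position: [514.5, 181.3, 109.7]
orientation: [-3.09, -0.568, 0.001]
ft_force: [1.8, 0.6, 1.6]
width: 11.4
grip_force: 14.9
```

```bash
python3 chk.py
```

```text
31.55 F [ 0.85  0.28 -0.54] sd [0.34 0.63 0.83] T [ 0.042 -0.115  0.006] P [514.11 181.22 109.94] w,g [11.7 14.7]
rear (0.715, np.float64(1.08), 266, 96)
jar px 0.9929 0.0 0.0
```

step_arm(
  moves=[
    {"dx": 0.3, "dy": 0, "dz": 0.2, "yaw": 0, "grip": 0.865},
    {"dx": 0.3, "dy": 0, "dz": 0.2, "yaw": 0, "grip": 0.865},
    {"dx": 0.3, "dy": 0, "dz": 0.2, "yaw": 0, "grip": 0.865},
    {"dx": 0.25, "dy": 0, "dz": 0.2, "yaw": 0, "grip": 0.865},
    {"dx": 0.25, "dy": 0, "dz": 0.2, "yaw": 0, "grip": 0.865},
    {"dx": 0.2, "dy": 0, "dz": 0.15, "yaw": 0, "grip": 0.865},
    {"dx": 0, "dy": 0, "dz": 0, "yaw": 0, "grip": 0.865},
  ],
)

```text
time_s: 32.35
position: [529.7, 187.1, 98.7]
orientation: [-3.09, -0.568, 0.0]
ft_force: [0.5, 0.0, -0.9]
width: 11.2
grip_force: 14.5
```

```bash
python3 chk.py
```

```text
32.6 F [-0.46  0.23 -1.64] sd [0.26 0.29 0.46] T [0.009 0.042 0.004] P [529.52 186.99  98.86] w,g [11.6 14.4]
rear (0.703, np.float64(1.04), 269, 117)
jar px 0.9929 0.0 0.0
```

step_arm(
  moves=[
    {"dx": 0.15, "dy": 0, "dz": 0.15, "yaw": 0, "grip": 0.865},
    {"dx": 0.15, "dy": 0, "dz": 0.15, "yaw": 0, "grip": 0.865},
    {"dx": 0.1, "dy": 0, "dz": 0.1, "yaw": 0, "grip": 0.865},
    {"dx": 0, "dy": 0, "dz": 0, "yaw": 0, "grip": 0.865},
  ],
)

```text
time_s: 33.1
position: [533.9, 188.5, 95.2]
orientation: [-3.09, -0.568, -0.002]
ft_force: [2.1, 1.1, 2.6]
width: 11.4
grip_force: 14.8
```

```bash
python3 chk.py
```

```text
33.35 F [1.45 0.52 1.59] sd [0.47 0.5  0.25] T [ 0.147 -0.139 -0.014] P [533.78 188.52  95.26] w,g [11.9 14.9]
rear (0.706, np.float64(1.02), 270, 124)Traceback (most recent call last):
  File "chk.py", line 11, in <module>
    sc=env.camera('scene')['pixels']; cv2.imwrite('pics/s9.png',sc); z=cv2.imread('pics/scene0.png'); y0,x0=172,376
       ~~~~~~~~~~^^^^^^^^^
ValueError: 200 camera calls are used up
```

step_arm(
  moves=[
    {"dx": 0.15, "dy": 0, "dz": 0.1, "yaw": 0, "grip": 0.865},
    {"dx": 0.1, "dy": 0, "dz": 0.05, "yaw": 0, "grip": 0.865},
    {"dx": 0, "dy": 0, "dz": 0, "yaw": 0, "grip": 0.865},
    {"dx": 0, "dy": 0, "dz": 0, "yaw": 0, "grip": 0.865},
  ],
)

```text
time_s: 33.8
position: [534.5, 188.9, 94.6]
orientation: [3.089, 0.568, -0.005]
ft_force: [-8.8, -3.3, 16.7]
width: 11.6
grip_force: 16.7
```

step_arm(
  moves=[
    {"dx": -0.1, "dy": 0, "dz": -0.1, "yaw": 0, "grip": 0.862},
    {"dx": 0, "dy": 0, "dz": 0, "yaw": 0, "grip": 0.85},
    {"dx": 0, "dy": 0, "dz": 0, "yaw": 0, "grip": 0.8},
    {"dx": 0, "dy": 0, "dz": 0, "yaw": 0, "grip": 0.6},
    {"dx": 0, "dy": 0, "dz": 0, "yaw": 0, "grip": 0.5},
    {"dx": 0, "dy": 0, "dz": 0, "yaw": 0, "grip": 0.5},
  ],
)

```text
time_s: 34.4
position: [534.5, 188.9, 94.2]
orientation: [-3.09, -0.568, 0.001]
ft_force: [-1.0, -1.3, -0.1]
width: 42.8
grip_force: 0.0
```

step_arm(
  moves=[
    {"dx": 0, "dy": 0, "dz": -1, "yaw": 0, "grip": 0.5},
    {"dx": 0, "dy": 0, "dz": -3, "yaw": 0, "grip": 0.5},
    {"dx": 0, "dy": 0, "dz": -4, "yaw": 0, "grip": 0.5},
    {"dx": 0, "dy": 0, "dz": -4, "yaw": 0, "grip": 0.5},
    {"dx": 0, "dy": 0, "dz": 0, "yaw": 0, "grip": 0.5},
    {"dx": 0, "dy": 0, "dz": 0, "yaw": 0, "grip": 0.5},
    {"dx": 0, "dy": 0, "dz": 0, "yaw": 0, "grip": 0.5},
    {"dx": 0, "dy": 0, "dz": 0, "yaw": 0, "grip": 0.5},
  ],
)

```text
time_s: 35.2
position: [533.6, 188.8, 212.8]
orientation: [-3.09, -0.568, 0.005]
ft_force: [-0.2, -0.1, 0.5]
width: 42.8
grip_force: 0.0
```

```bash
python3 -c "
from station import env
print(env.sense()['ft_force']); print(env.close_job())"
```

```text
[-0.20704312 -0.05015762  0.46194803]
the job is handed in; nothing more can be done
None
```

I handed the job in at about 35 s of the 66 s allowed. The chute bore level on the low wall, was tipped about 35° with 6–8 N on it (a bit over the 5 N asked for), and was released standing near where it started. The wrist load fell when it was lifted off, so the beads have probably run into the jar. The jar and bystanders showed no lasting movement. The camera calls had run out by then, so I have no picture of the final placement, and no verdict came back.

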